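Cull the chipped sample block, hold a whole one in the corner of the squaring fixture

ROBOT

A 6-joint arm with a two-finger parallel gripper is mounted at the origin on the work surface; the furniture and walls round the work are solid. World frame = base frame: x ahead of the robot, y to its left, z up, the work surface at z = 0. Lengths are in m, angles in rad, forces in N, time in s.
With the tool pointing down it reaches from about 0.375 to 0.975 m from the base axis. Payload 3.8 kg.
Tool frame: the origin (TCP) lies between the finger pads; the fingertips stand 17 mm ahead of it and the grasp point (between the pads) lies 2 mm behind it; z points along the fingers, y is the line along which they close (so a half turn about z gives the same grasp; the last joint's range is limited). The gripper opens to 85 mm and grips with 20 to 120 N. Pads are 22 mm wide; open, the fingers measure 114 mm over their backs; the gripper's body (76 mm by 85 mm) begins 54 mm behind the grasp point. The pads swing forward as they close: fully open they stand 13 mm farther back than shut.
Start: joints at [1.094, 0.264, 1.604, -0, 1.274, -0.037], TCP at [0.287, 0.611, 0.248] pointing down, gripper open.
Joint ranges: [-2.63, 2.63], [-0.94, 2.18], [0.31, 2.57], [-1.31, 4.45], [0, 2.66], [-2.55, 2.55]. Speed limits (rad/s): [2.57, 2.57, 3.14, 3.14, 3.14, 3.14].

INTERFACE

Orientations are given as a rotation vector (axis times angle).
In Python, from workcell import bot gives the robot as it stands.
- The arm moves only by the tool play_rows, never from a script. Its argument "steps" is one flat list of numbers, 4 for each row, row after row: the shift along the tool's x, y, z in m, then the turn about the tool's z in rad. A call has 1 to 10 rows; each row is the pose to reach, as a shift and turn from the pose commanded when the call began, along the tool's axes at that moment; what a row does not reach only later rows make up. A row lasts 1/8 s, in which the tool goes at most 62.5 mm and 10.7 degrees, less where a joint would pass 70% of its speed; a pose out of reach is approached as far as the arm can. A call with a gripper value outside its range is refused whole. "jaw" is the closure in counts, from 0 (fully open) to 255 (shut), set as the call begins (left out, the last holds). The fingers move at their own pace and stop on an object; "grip_force" is the grip in N (left out, the last holds). Time passes only in rows, so rows that repeat a pose let the fingers close. It gives the time, the measured TCP pose, the force, the opening and the grip force at its end, in the units of the state.
- bot.read_state(): the state, without advancing time (a new reading comes with each control period).
- bot.read_camera(name): name is "scene" or "top"; returns a dict with "pixels" (420x560x3 uint8, blue, green, red), "mtx" (3x3 intrinsics, pixels), "R" (3x3) and "t" (3): a world point X has camera coordinates R X + t. Camera axes: x right, y down, z forward; pixel columns grow to the right and rows downward; lengths in m; the calibration is good to about 2 mm. A picture is of the moment at which its call begins. There is no depth.
- bot.finish_job(): hands the job in; it is judged then, once.
The state is a dict: "time": time; "q": joint angles; "joint_vel": joint speeds; "joint_torque": joint torques, N m; "tool_pos": TCP position; "tcp_rot": TCP orientation; "wrist_force": force on the tool from outside, world axes, zero at the start; "torque": the same for the moment, N m; "width": opening from 0.0 (shut) to 1.0 (fully open); "grip_force": force on a finger pad.
Only numpy, scipy, OpenCV 4.12 (cv2) and the standard library are available. Lean on these libraries where they do the work, as an engineer would, in place of code of your own. Each camera call takes 0.05 s, during which the arm holds its last target. There are 200 camera calls.

TASK

One of the three white resin sample blocks has a corner broken off: stand it on the clear acrylic tray and let go of it. Then take one of the two whole blocks, set it flat on the aluminium squaring fixture with its long side along the low side rail, push it into the corner so that it presses against the side rail and the end stop at once, and finish while still holding it pressed against both, so that I can clamp it. Leave the other whole block, the petri dish and the stone where they are.

Things in the scene. Friction and masses are not known exactly. Their poses are not given: they have to be found in the camera images.
- block_a_mid (a point): a whole block of white cast resin, 60 long (its x) x 36 wide (its y) x 56 mm high, upright, a faint clear glass section in the middle of its top face, all four corners square; about 0.15 kg. The point is its centre, 28 mm above its underside. Both whole blocks are alike; long faces lie at y = +-18 mm, end faces at x = +-30 mm
- block_b_mid (a point): the other whole block of white cast resin, 60 long (its x) x 36 wide (its y) x 56 mm high, upright, a faint clear glass section in the middle of its top face, all four corners square; about 0.15 kg. The point is its centre, 28 mm above its underside. Both whole blocks are alike; long faces lie at y = +-18 mm, end faces at x = +-30 mm
- chipped_mid (a point): the chipped block: the same white resin block, 60 (x) x 36 (y) x 56 mm high, standing upright, but its vertical corner at its +x +y is broken off over the full height: the break runs across from 9 mm at the +y long face (flat only from x = -30 to +8 mm) to y = -5 mm on the +x end. About 0.13 kg. The point is the centre of the unbroken outline, 28 mm above the underside
- tray_mid (a point): clear shallow acrylic tray, fixed to the bench, 211 (its x) x 278 mm (its y), rim 12 mm high on three sides (none at -x); the point is the centre of its flat floor, 3 mm above the bench. The chipped block goes anywhere on this floor, wholly inside the rims
- corner (a point): inner corner of the fixture: aluminium plate 150 x 104 x 12 mm, fixed, with two steel stops. The point: where the inner faces of the stops meet, on the plate top (12 mm above the bench). x runs along the side rail to the end stop, y to the side rail, z up; free plate at -x (120 mm), -y (80 mm). A seated block: centre at (-30, -18, +28) mm, long side along x, either way round
- end_stop: steel end stop of the fixture, rigid, 24 mm high above the plate, 80 mm long across the fixture, 16 mm thick; its inner face is x = 0 of the corner point; the end of the block bears on it. Origin in the centre of its underside
- side_rail: low steel side rail of the fixture, rigid, 12 mm high above the plate, 118 mm long, 16 mm thick; its inner face is y = 0 of the corner point; the long side of the block bears on it. Fingers that hold the block across its width must stay above this rail. The block rubs on rail and stop (friction 0.5 to 0.7), which takes up part of a push along them. Origin in the centre of its underside
- petri: bystander: clear petri dish, 94 mm across, 16 mm high, loose; origin in the centre of its underside
- stone: bystander: small brown spiky stone, 34 x 47 x 32 mm, loose; origin in the centre of its underside
Things that resemble listed ones, but are neither listed nor needed, are in the scene too. What is shaped like the part that bears chipped_mid but yellow is not meant.

How it is judged:
On the way:
1. the chipped block stands on the tray, let go (x of chipped_mid in the frame of tray_mid between -0.095 and 0.095 m and y of chipped_mid in the frame of tray_mid between -0.128 and 0.128 m and z of chipped_mid in the frame of tray_mid between 0.02 and 0.034 m and angle between chipped_mid's own z axis and vertical below 0.1 rad and linear speed of chipped below 0.02 m/s and contact force between the fingers and chipped below 0.05 N), for 0.2 s.
At the end, for the whole second after the job is handed in: Chipped block upright, released on the tray floor; one whole block flat on the plate (3 mm), long side along the rail (0.05 rad), upright (0.05 rad), within 3 mm of both stops, pressed on each with over 1.5 N by the robot, still touching it; the other upright within 30 mm of its place (all of step 1 and ((x of block_a_mid in the frame of corner between -0.033 and -0.0275 m and y of block_a_mid in the frame of corner between -0.021 and -0.0155 m and z of block_a_mid in the frame of corner between 0.025 and 0.031 m and angle between the x axis of block_a_mid and the x axis of corner, either way round below 0.05 rad and angle between block_a_mid's own z axis and vertical below 0.05 rad and contact force between block_a and end_stop above 1.5 N and contact force between block_a and side_rail above 1.5 N and contact force between the fingers and block_a above 1.5 N and linear speed of block_a below 0.02 m/s and distance of block_b_mid from where it was at the start of the episode below 0.03 m and angle between block_b_mid's own z axis and vertical below 0.1 rad) or (x of block_b_mid in the frame of corner between -0.033 and -0.0275 m and y of block_b_mid in the frame of corner between -0.021 and -0.0155 m and z of block_b_mid in the frame of corner between 0.025 and 0.031 m and angle between the x axis of block_b_mid and the x axis of corner, either way round below 0.05 rad and angle between block_b_mid's own z axis and vertical below 0.05 rad and contact force between block_b and end_stop above 1.5 N and contact force between block_b and side_rail above 1.5 N and contact force between the fingers and block_b above 1.5 N and linear speed of block_b below 0.02 m/s and distance of block_a_mid from where it was at the start of the episode below 0.03 m and angle between block_a_mid's own z axis and vertical below 0.1 rad))); the arm keeps its last pose, push and grip.
It fails at once if both whole blocks moved more than 30 mm from their places (distance of each of block_a_mid, block_b_mid from where it was at the start of the episode above 0.03 m).
It fails at once if the petri dish moved more than 30 mm (distance of petri from where it was at the start of the episode above 0.03 m).
It fails at once if the stone moved more than 30 mm (distance of stone from where it was at the start of the episode above 0.03 m).
It also fails if it takes over 67 s, if anything falls off the work surface, if the arm or the gripper's body presses on something with over 40 N, if the wrist force passes 120 N, or if a joint passes its speed limit or range.

## Working session

There is one attempt and no reset: what is moved stays moved. The work goes in short steps, Python scripts to look and compute and a tool call to move; the robot and the scene stay as the last step left them, time stands still between calls to the robot, and variables do not carry over. Pictures are saved under pics/ and viewed, at most 10 in all, crops included, and the job is handed in when it is done.

Besides the shell and the picture viewer there is one more tool, called after ">>>" by a JSON object that holds its "method" and its "body", one argument or row to a line. play_rows: Moves the arm, as the interface text tells. Its arguments: {"type":"object","properties":{"steps":{"type":"array"},"jaw":{"type":"number"},"grip_force":{"type":"number"}},"required":["steps"]}

```bash
mkdir -p pics; ls; python3 - <<'E'
from workcell import bot
import cv2,numpy as np,pickle
d={}
for n in("scene","top"):
    c=bot.read_camera(n);d[n]=c;cv2.imwrite(f"pics/{n}0.png",c["pixels"]);C=-c["R"].T@c["t"];print(n,C.round(3),c["R"].round(3).tolist(),c["mtx"].round(1).tolist())
pickle.dump(d,open("d0.pkl","wb"))
s=bot.read_state();print(s)
E
```

```text
pics
scene [-0.204 -0.892  0.795] [[0.756, -0.654, -0.017], [-0.37, -0.405, -0.836], [0.54, 0.639, -0.548]] [[541.0, 0.0, 284.8], [0.0, 541.0, 205.6], [0.0, 0.0, 1.0]]
top [ 0.378 -0.025  1.633] [[0.018, -1.0, 0.018], [-0.996, -0.02, -0.09], [0.09, -0.016, -0.996]] [[497.0, 0.0, 284.8], [0.0, 497.0, 207.5], [0.0, 0.0, 1.0]]
{'time': 0.1, 'q': array([ 1.09408709e+00,  2.64721526e-01,  1.60525462e+00,  2.62265209e-05,
        1.27369826e+00, -3.69120526e-02]), 'joint_vel': array([-1.12967149e-03, -1.20550477e-03, -2.70507477e-03, -1.76685827e-05,
       -2.01573249e-03,  5.47688875e-05]), 'joint_torque': array([ 1.50470627e-03, -5.16709971e+01, -3.68592381e+01, -3.94247979e-05,
        6.35622549e-03,  6.65502716e-05]), 'tool_pos': array([0.28709642, 0.61020268, 0.24704775]), 'tcp_rot': array([-0.68516851, -3.06539789,  0.00315221]), 'wrist_force': array([-0.01491186,  0.26865519, -0.80329961]), 'torque': array([ 0.05708605,  0.01178647, -0.04379761]), 'grip_force': 0.0, 'width': 1.0048831600152477}
```

View pics/scene0.png

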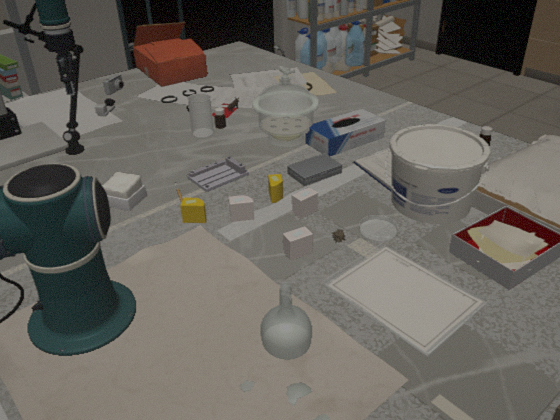

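View pics/top0.png

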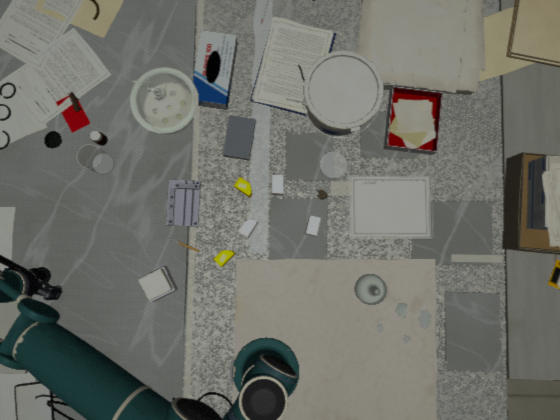

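The scene view shows three white blocks near (241,208), (305,203) and (298,243), the fixture at (217,173) and the tray at (405,295). In the top view the blocks are at (248,228), (278,184) and (313,225), the fixture at (183,203) and the tray at (390,207). I need zoomed crops.

```bash
python3 - <<'E'
import cv2,numpy as np,pickle
d=pickle.load(open("d0.pkl","rb"))
t=d["top"]["pixels"];s=d["scene"]["pixels"]
a=cv2.resize(t[165:275,160:340],None,fx=4.4,fy=4.4,interpolation=cv2.INTER_CUBIC)
cv2.imwrite("pics/topc.png",a)
b=cv2.resize(s[150:270,180:360],None,fx=4.4,fy=4.4,interpolation=cv2.INTER_CUBIC)
cv2.imwrite("pics/scenec.png",b)
E
```

```text
(no output)
```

View pics/topc.png

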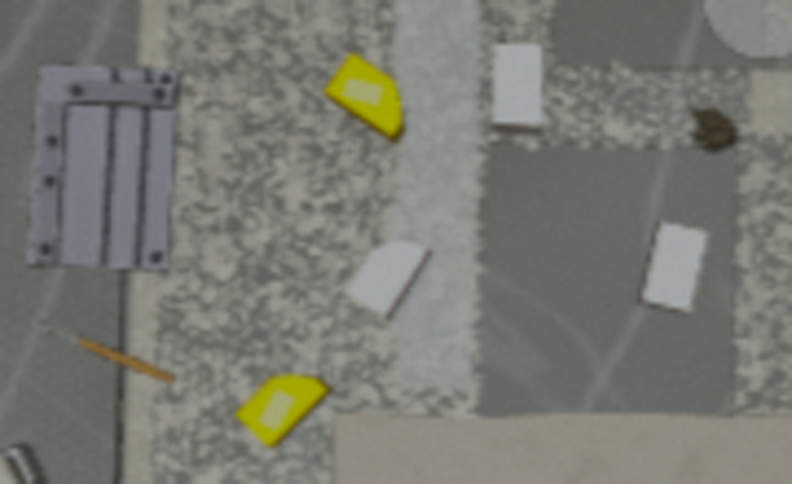

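View pics/scenec.png

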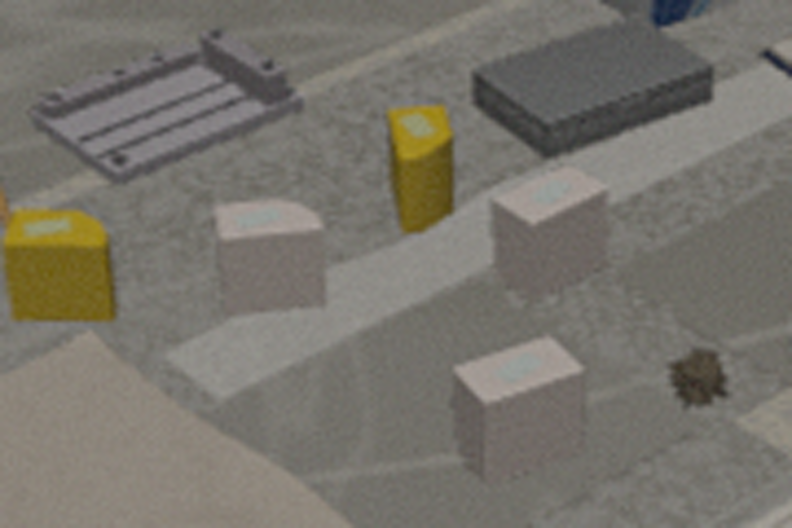

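The top crop shows the chipped block at (390,280), with its break toward the upper left. The whole blocks are at (517,85) and (675,267), and the fixture's end stop is up (+x) with its rail left (+y). The scene crop gives clear top-face corners for the two-view height check.

```bash
cat > h.py <<'E'
import cv2,numpy as np
def ray(c,p):
    v=np.linalg.inv(c["mtx"])@np.array([p[0],p[1],1.]);return -c["R"].T@c["t"],c["R"].T@v
def plane(c,p,z):
    o,v=ray(c,p);return o+v*(z-o[2])/v[2]
def tri(c1,p1,c2,p2):
    o1,v1=ray(c1,p1);o2,v2=ray(c2,p2)
    k=np.linalg.lstsq(np.c_[v1,-v2],o2-o1,rcond=None)[0]
    a,b=o1+k[0]*v1,o2+k[1]*v2;return (a+b)/2,np.linalg.norm(a-b)
def whites(c,roi,th=185):
    x0,y0,x1,y1=roi;g=c["pixels"][y0:y1,x0:x1]
    f=6;G=cv2.resize(g,None,fx=f,fy=f,interpolation=cv2.INTER_CUBIC)
    m=(G.min(2)>th).astype(np.uint8);m=cv2.morphologyEx(m,cv2.MORPH_CLOSE,np.ones((15,15)))
    cs=max(cv2.findContours(m,0,2)[0],key=cv2.contourArea)
    return (cs[:,0,:]+.5)/f-.5+[x0,y0]
E
python3 - <<'E'
import pickle;from h import *
d=pickle.load(open("d0.pkl","rb"));T,S=d["top"],d["scene"]
g=T["pixels"];print(g[184,272:286].min(1),g[180:200,278].min(1),g[228,238:260].min(1))
sc={"A":[(492,205),(562,168),(608,188),(530,222)],"B":[(455,372),(550,338),(583,370),(487,402)]}
for n,roi in {"A":(268,170,290,200),"B":(302,210,326,240),"C":(236,215,262,240)}.items():
    k=whites(T,roi)
    P=np.array([plane(T,p,.056)[:2] for p in k]).astype(np.float32)*1000
    r=cv2.minAreaRect(P);q=cv2.approxPolyDP(P.reshape(-1,1,2),4,True)[:,0]
    print(n,r,cv2.contourArea(P),q.round().tolist())
    if n in sc:
        rp=cv2.minAreaRect(k.astype(np.float32))[0]
        print("  h",tri(T,rp,S,np.mean(sc[n],0)/4.4-.4+[180,150]))
# chipped: bottom corner & right corner, top face; scene crop picks
for t,s in [((430,250),(325,233)),((385,318),(222,240)),((348,288),(217,210))]:
    print("C",tri(T,np.array(t)/4.4-.4+[160,165],S,np.array(s)/4.4-.4+[180,150]))
# fixture: plate corners & rail picks
pk=dict(plateTL=(40,67),plateTR=(178,67),plateBR=(168,268),plateBL=(27,265))
for n,t in pk.items():print(n,plane(T,np.array(t)/4.4-.4+[160,165],.012).round(4))
for n,t,s in[("BR",(168,268),(117,170)),("TR",(178,105),(300,98)),("stopTopR",(174,82),(287,68)),("inner",(62,106),(198,65))]:
    print(n,tri(T,np.array(t)/4.4-.4+[160,165],S,np.array(s)/4.4-.4+[180,150]))
# tray
for n,p in dict(TL=(350,178),TR=(430,178),BR=(431,237),BL=(349,237)).items():print(n,plane(T,p,.01).round(3))
E
```

```text
[147 163 164 162 163 163 164 164 165 164 159 119 115 115] [163 163 164 163 164 163 164 163 165 163 164 165 160 104  73  94 122 113
  98  96] [113 127 149 161 164 162 163 162 163 163 165 164 163 163 149 111 111 129
 139 144 150 151]Traceback (most recent call last):
  File "<stdin>", line 6, in <module>
  File "h.py", line 14, in whites
    cs=max(cv2.findContours(m,0,2)[0],key=cv2.contourArea)
ValueError: max() iterable argument is empty
```

```bash
python3 - <<'E'
import cv2,numpy as np,pickle
d=pickle.load(open("d0.pkl","rb"))
t=d["top"]["pixels"]
a=cv2.resize(t[172:234,160:206],None,fx=9,fy=9,interpolation=cv2.INTER_CUBIC)
s=d["scene"]["pixels"]
b=cv2.resize(s[150:197,183:255],None,fx=5,fy=5,interpolation=cv2.INTER_CUBIC)
w=np.zeros((558,414+360,3),np.uint8);w[:,:414]=a;w[:235,414:]=b
c=cv2.resize(t[165:247,335:440],None,fx=3.4,fy=3.4);w[240:240+c.shape[0],414:414+c.shape[1]]=c
cv2.imwrite("pics/fix.png",w)
E
```

```text
(no output)
```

View pics/fix.png

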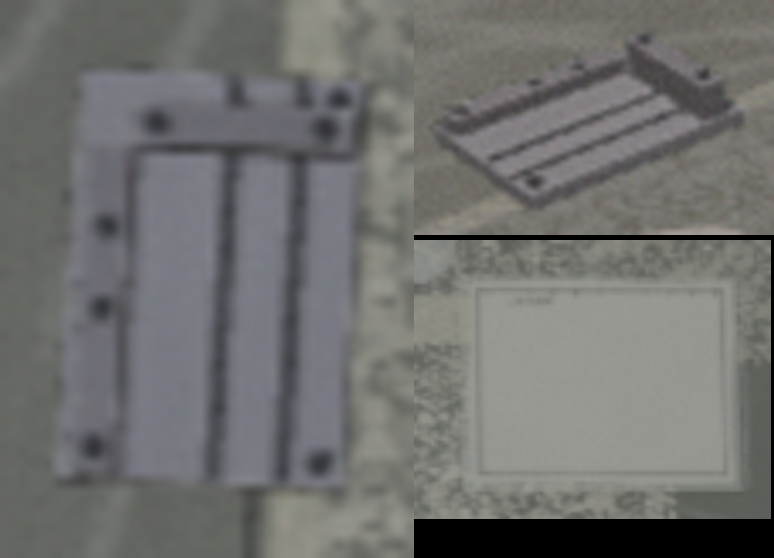

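The fixture crop (9x, origin 160,172) shows the inner corner on the plate at about (137,155). The rail's foot runs to (122,480), the stop's foot to (354,158), and plate corners are at (82,73), (365,80), (343,487) and (55,483). The tray floor is clear.

```bash
sed -i 's/th=185/th=153/' h.py; python3 - <<'E'
import pickle;from h import *
d=pickle.load(open("d0.pkl","rb"));T,S=d["top"],d["scene"]
np.set_printoptions(suppress=True,precision=4)
sc={"A":[(492,205),(562,168),(608,188),(530,222)],"B":[(455,372),(550,338),(583,370),(487,402)]}
for n,roi in {"A":(268,170,290,200),"B":(302,210,326,240),"C":(236,215,262,240)}.items():
    k=whites(T,roi)
    P=np.array([plane(T,p,.056)[:2] for p in k]).astype(np.float32)*1000
    r=cv2.minAreaRect(P);q=cv2.approxPolyDP(P.reshape(-1,1,2),4,True)[:,0]
    print(n,r,cv2.contourArea(P),q.round().tolist())
    if n in sc:
        rp=cv2.minAreaRect(k.astype(np.float32))[0]
        print("  h",tri(T,rp,S,np.mean(sc[n],0)/4.4-.4+[180,150]))
for t,s in [((430,250),(325,233)),((385,318),(222,240)),((348,288),(217,210))]:
    print("C",tri(T,np.array(t)/4.4-.4+[160,165],S,np.array(s)/4.4-.4+[180,150]))
f=lambda t:np.array(t)/9-.45+[160,172]; g=lambda s:(np.array(s)-[414,0])/5-.4+[183,150]
for n,t in dict(corner=(137,155),railend=(122,480),stopend=(354,158),TL=(82,73),TR=(365,80),BR=(343,487),BL=(55,483)).items():print(n,plane(T,f(t),.012))
for n,t,s in[("corner",(137,155),(627,75)),("BR",(343,487),(528,196)),("stopend",(354,158),(721,115)),("BL",(55,483),(435,130))]:
    print(n,tri(T,f(t),S,g(s)))
for n,p in dict(TL=(350,178),TR=(430,178),BR=(431,237),BL=(349,237)).items():print(n,plane(T,p,.01).round(3))
for n,t,s in[("trayL",(349,237),(329,289)),("trayT",(350,178),(374,248)),("trayR",(430,178),(482,299))]:print(n,tri(T,t,S,s))
E
```

```text
A ((597.5418701171875, -24.948331832885742), (56.623695373535156, 33.58099365234375), 2.0979881286621094) 1761.9085821311746 [[625.0, -38.0], [623.0, -9.0], [570.0, -10.0], [571.0, -43.0]]
  h (array([ 0.5967, -0.0242,  0.0552]), np.float64(0.002361294899336097))
B ((466.9415588378906, -141.3995819091797), (31.757122039794922, 56.44999313354492), 76.95597839355469) 1644.7500501772156 [[496.0, -134.0], [446.0, -120.0], [438.0, -149.0], [489.0, -162.0]]
  h (array([ 0.4669, -0.1413,  0.056 ]), np.float64(0.0001561729664741936))
C ((459.7726135253906, 67.29544830322266), (31.475238800048828, 56.673179626464844), 58.72176742553711) 1508.8602932316135 [[477.0, 42.0], [481.0, 65.0], [471.0, 78.0], [444.0, 94.0], [430.0, 68.0]]
C (array([0.4756, 0.0355, 0.0533]), np.float64(0.0011056038761036143))
C (array([0.4257, 0.0667, 0.0554]), np.float64(0.0008282738714646993))
C (array([0.4451, 0.0951, 0.0543]), np.float64(0.0032346601298074186))
corner [0.5794 0.3099 0.012 ]
railend [0.461  0.3108 0.012 ]
stopend [0.5799 0.2312 0.012 ]
TL [0.609 0.331 0.012]
TR [0.6086 0.2281 0.012 ]
BR [0.46   0.2311 0.012 ]
BL [0.4595 0.3348 0.012 ]
corner (array([0.58  , 0.3095, 0.012 ]), np.float64(0.0013689675533805966))
BR (array([0.459 , 0.2316, 0.0124]), np.float64(0.002319358839308224))
stopend (array([0.5833, 0.2275, 0.0173]), np.float64(0.009906494043782337))
BL (array([0.4605, 0.3347, 0.0101]), np.float64(0.0020947204798312034))
TL [ 0.627 -0.265  0.01 ]
TR [ 0.633 -0.531  0.01 ]
BR [ 0.438 -0.533  0.01 ]
BL [ 0.433 -0.263  0.01 ]
trayL (array([ 0.4372, -0.2694, -0.0103]), np.float64(0.010209877781699584))
trayT (array([ 0.6199, -0.2583,  0.0046]), np.float64(0.021912444143683277))
trayR (array([ 0.6305, -0.5267,  0.0194]), np.float64(0.0028005207872993437))
```

```bash
cat > go.py <<'E'
import sys,numpy as np
from scipy.spatial.transform import Rotation as Ro
from workcell import bot
x,y,z,yaw=map(float,sys.argv[1:5])  # target TCP and yaw of block x (tool y = block y up to sign)
s=bot.read_state();R=Ro.from_rotvec(s["tcp_rot"]).as_matrix()
d=R.T@(np.array([x,y,z])-s["tool_pos"])
w=R.T@np.array([-np.sin(yaw),np.cos(yaw),0]);a=np.arctan2(-w[0],w[1]);a=(a+np.pi/2)%np.pi-np.pi/2
print("shift",d.round(4),"turn",round(a,4),"q6",s["q"][5].round(2),"pos",s["tool_pos"].round(4),"F",s["wrist_force"].round(1),"w",round(s["width"],3),"g",s["grip_force"],"t",s["time"])
print(R.round(3).tolist())
E
python3 go.py .4505 .073 .2 -.53
```

```text
shift [-0.3766 -0.4164  0.0479] turn 0.0902 q6 -0.04 pos [0.2871 0.6102 0.247 ] F [-0.   0.3 -0.8] w 1.005 g 0.0 t 0.1
[[-0.905, 0.426, -0.001], [0.426, 0.905, -0.002], [0.0, -0.002, -1.0]]
```

>>> {"method": "play_rows", "body": {
  "steps": [-0.042, -0.046, 0.005, 0.01, -0.084, -0.092, 0.01, 0.02, -0.126, -0.138, 0.015, 0.03, -0.168, -0.184, 0.02, 0.04, -0.21, -0.23, 0.025, 0.05, -0.252, -0.276, 0.03, 0.06, -0.294, -0.322, 0.035, 0.07, -0.336, -0.368, 0.04, 0.08, -0.377, -0.416, 0.048, 0.09, -0.377, -0.416, 0.048, 0.09],
  "jaw": 0,
  "grip_force": 50
}}

```text
time: 1.35
tool_pos: [0.4514, 0.0699, 0.1994]
tcp_rot: [-0.833, -3.028, 0.002]
wrist_force: [0.2, 0.9, 0.4]
width: 0.998
grip_force: 0.0
```

```bash
python3 go.py .4505 .073 .034 -.53; python3 - <<'E'
from workcell import bot
import cv2
t=bot.read_camera("top")["pixels"];s=bot.read_camera("scene")["pixels"]
import numpy as np
a=cv2.resize(t[190:260,210:290],(400,350));b=cv2.resize(s[120:240,190:327],(399,350))
cv2.imwrite("pics/above.png",np.hstack([a,b]))
E
```

```text
shift [0.0022 0.0025 0.1653] turn -0.0067 q6 -0.93 pos [0.4514 0.0699 0.1994] F [0.2 0.9 0.4] w 0.998 g 0.0 t 1.35
[[-0.859, 0.511, -0.002], [0.511, 0.859, -0.001], [0.001, -0.002, -1.0]]
```

View pics/above.png

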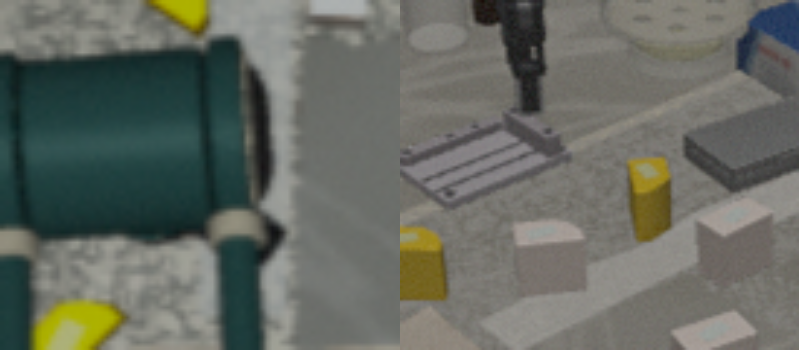

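The gripper hovers above the chipped block in the scene view, with fingertips at about (525,110) over the block at (550,230). The arm hides it in the top view. Going down now.

>>> {"method": "play_rows", "body": {
  "steps": [0.002, 0.0025, 0.05, 0, 0.002, 0.0025, 0.1, 0, 0.002, 0.0025, 0.14, 0, 0.002, 0.0025, 0.165, 0, 0.002, 0.0025, 0.165, 0, 0.002, 0.0025, 0.165, 0]
}}

```text
time: 2.2
tool_pos: [0.4516, 0.0782, 0.0363]
tcp_rot: [0.819, 3.032, 0.001]
wrist_force: [-0.2, -0.3, 0.5]
width: 1.003
grip_force: 0.0
```

>>> {"method": "play_rows", "body": {
  "steps": [0, 0, 0, 0, 0, 0, 0, 0, 0, 0, 0, 0, 0, 0, 0, 0, 0, 0, 0, 0, 0, 0, 0, 0, 0, 0, 0, 0, 0, 0, 0, 0],
  "jaw": 255
}}

```text
time: 3.2
tool_pos: [0.4517, 0.0769, 0.0362]
tcp_rot: [0.823, 3.031, 0.001]
wrist_force: [-2.1, -0.7, 6.9]
width: 0.418
grip_force: 50.8
```

>>> {"method": "play_rows", "body": {
  "steps": [0, 0, -0.04, 0, 0, 0, -0.09, 0, 0, 0, -0.14, 0, 0, 0, -0.16, 0, 0, 0, -0.16, 0]
}}

```text
time: 3.82
tool_pos: [0.4522, 0.0771, 0.197]
tcp_rot: [0.822, 3.028, 0.003]
wrist_force: [0.1, 0.1, -2.5]
width: 0.413
grip_force: 50.5
```

```bash
python3 go.py .52 -.385 .19 -.53
```

```text
shift [-0.2921 -0.3644  0.007 ] turn -0.0001 q6 -0.93 pos [0.4522 0.0771 0.197 ] F [ 0.1  0.1 -2.5] w 0.413 g 50.46981663443148 t 3.825
[[-0.863, 0.506, 0.004], [0.506, 0.863, 0.001], [-0.003, 0.003, -1.0]]
```

>>> {"method": "play_rows", "body": {
  "steps": [-0.036, -0.045, 0, 0, -0.073, -0.091, 0, 0, -0.109, -0.137, 0, 0, -0.146, -0.182, 0, 0, -0.182, -0.228, 0, 0, -0.219, -0.273, 0, 0, -0.256, -0.319, 0, 0, -0.292, -0.364, 0, 0, -0.292, -0.364, 0, 0, -0.292, -0.364, 0, 0]
}}

```text
time: 5.08
tool_pos: [0.5176, -0.3838, 0.1924]
tcp_rot: [-0.823, -3.027, -0.004]
wrist_force: [-0.2, 0.7, -1.5]
width: 0.421
grip_force: 50.8
```

>>> {"method": "play_rows", "body": {
  "steps": [0, 0, 0.0, 0, 0, 0, 0.05, 0, 0, 0, 0.1, 0, 0, 0, 0.14, 0, 0, 0, 0.14, 0, 0, 0, 0.14, 0]
}}

```text
time: 5.82
tool_pos: [0.5201, -0.3846, 0.057]
tcp_rot: [0.82, 3.03, -0.001]
wrist_force: [0.2, -0.6, -1.3]
width: 0.411
grip_force: 50.7
```

```bash
python3 go.py .52 -.385 .041 -.53; python3 - <<'E'
from workcell import bot
import cv2,numpy as np
s=bot.read_camera("scene")["pixels"];t=bot.read_camera("top")["pixels"]
cv2.imwrite("pics/place.png",np.hstack([cv2.resize(s[170:350,300:500],(440,396)),cv2.resize(t[140:260,290:390],(330,396))]))
E
```

```text
shift [-0.0001 -0.0004  0.016 ] turn 0.0012 q6 -1.72 pos [ 0.5201 -0.3846  0.057 ] F [ 0.2 -0.6 -1.3] w 0.411 g 50.69359492510557 t 5.825
[[-0.863, 0.504, 0.002], [0.504, 0.863, -0.001], [-0.002, -0.0, -1.0]]
```

View pics/place.png

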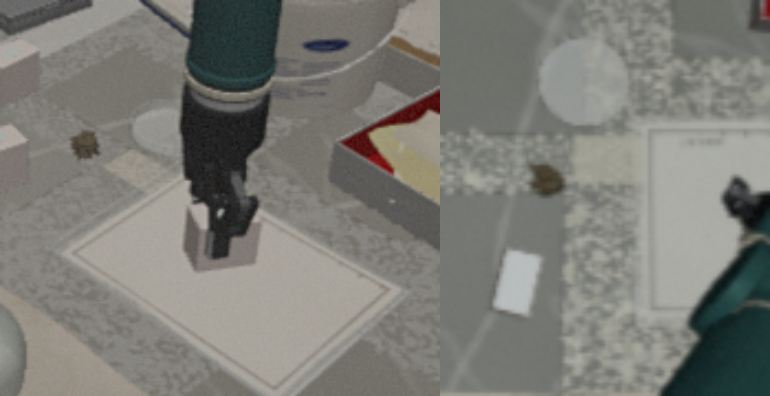

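The block is held upright over the tray at (222,235) in the left view, inside the rims. At the grasp the TCP was 36 mm above the underside, so touchdown should come near 0.039.

>>> {"method": "play_rows", "body": {
  "steps": [0, 0, 0.006, 0, 0, 0, 0.012, 0, 0, 0, 0.016, 0, 0, 0, 0.0175, 0, 0, 0, 0.0175, 0, 0, 0, 0.0175, 0]
}}

```text
time: 6.68
tool_pos: [0.5188, -0.3847, 0.0393]
tcp_rot: [-0.822, -3.031, -0.0]
wrist_force: [-4.2, 3.2, 9.3]
width: 0.414
grip_force: 52.1
```

>>> {"method": "play_rows", "body": {
  "steps": [0, 0, 0, 0, 0, 0, 0, 0, 0, 0, 0, 0, 0, 0, 0, 0, 0, 0, 0, 0, 0, 0, 0, 0],
  "jaw": 0
}}

```text
time: 7.42
tool_pos: [0.5189, -0.3846, 0.0377]
tcp_rot: [-0.822, -3.032, -0.0]
wrist_force: [0.1, -0.1, -0.0]
width: 1.002
grip_force: 0.0
```

>>> {"method": "play_rows", "body": {
  "steps": [0, 0, -0.03, 0, 0, 0, -0.08, 0, 0, 0, -0.13, 0, 0, 0, -0.16, 0, 0, 0, -0.16, 0, 0, 0, -0.16, 0]
}}

```text
time: 8.18
tool_pos: [0.5184, -0.3842, 0.1966]
tcp_rot: [-0.822, -3.031, -0.001]
wrist_force: [-0.0, 0.6, 0.6]
width: 1.001
grip_force: 0.0
```

```bash
python3 go.py .5975 -.0245 .18 .05
```

```text
shift [0.1135 0.3503 0.0169] turn -0.5797 q6 -1.72 pos [ 0.5184 -0.3842  0.1966] F [-0.   0.6  0.6] w 1.001 g 0.0 t 8.175
[[-0.863, 0.505, -0.001], [0.505, 0.863, 0.001], [0.002, 0.0, -1.0]]
```

>>> {"method": "play_rows", "body": {
  "steps": [0.016, 0.05, 0.002, -0.08, 0.032, 0.1, 0.005, -0.17, 0.049, 0.15, 0.007, -0.25, 0.065, 0.2, 0.01, -0.34, 0.081, 0.25, 0.012, -0.42, 0.097, 0.3, 0.015, -0.5, 0.1135, 0.35, 0.017, -0.58, 0.1135, 0.35, 0.017, -0.58, 0.1135, 0.35, 0.017, -0.58, 0.1135, 0.35, 0.017, -0.58]
}}

```text
time: 9.43
tool_pos: [0.5972, -0.0264, 0.1798]
tcp_rot: [0.076, -3.139, 0.0]
wrist_force: [-0.5, 0.3, 0.5]
width: 1.0
grip_force: 0.0
```

```bash
python3 - <<'E'
from workcell import bot
import pickle;from h import *
T=bot.read_camera("top");k=whites(T,(330,165,425,240),158) if 0 else None
cv2.imwrite("pics/chk.png",np.hstack([cv2.resize(T["pixels"][160:250,330:450],(480,360)),cv2.resize(bot.read_camera("scene")["pixels"][150:300,290:400],(264,360))]))
E
python3 go.py .5975 -.0245 .037 .05
```

```text
shift [-0.0002  0.0021  0.1434] turn -0.0018 q6 -1.7 pos [ 0.5975 -0.0266  0.1804] F [ 0.2  0.2 -0.3] w 1.002 g 0.0 t 9.525
[[-0.999, -0.048, -0.001], [-0.048, 0.999, -0.0], [0.001, -0.0, -1.0]]
```

View pics/chk.png

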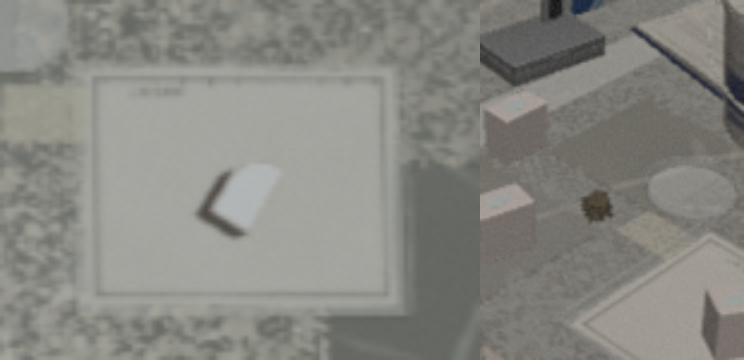

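The chipped block stands on the tray at about (245,198) in the left view, well inside the rims. Next is whole block A.

>>> {"method": "play_rows", "body": {
  "steps": [0, 0.002, 0.05, 0, 0, 0.002, 0.1, 0, 0, 0.002, 0.13, 0, 0, 0.002, 0.143, 0, 0, 0.002, 0.143, 0, 0, 0.002, 0.143, 0, 0, 0.002, 0.143, 0]
}}

```text
time: 10.4
tool_pos: [0.5993, -0.0235, 0.0397]
tcp_rot: [-0.079, 3.137, -0.001]
wrist_force: [0.5, -0.1, 0.6]
width: 1.001
grip_force: 0.0
```

>>> {"method": "play_rows", "body": {
  "steps": [0, 0, 0, 0, 0, 0, 0, 0, 0, 0, 0, 0, 0, 0, 0, 0, 0, 0, 0, 0, 0, 0, 0, 0, 0, 0, 0, 0, 0, 0, 0, 0],
  "jaw": 255,
  "grip_force": 60
}}

```text
time: 11.4
tool_pos: [0.5984, -0.0233, 0.0383]
tcp_rot: [-0.079, 3.139, -0.0]
wrist_force: [0.4, 0.1, 5.8]
width: 0.416
grip_force: 59.6
```

>>> {"method": "play_rows", "body": {
  "steps": [0, 0, -0.04, 0, 0, 0, -0.09, 0, 0, 0, -0.14, 0, 0, 0, -0.14, 0, 0, 0, -0.14, 0, 0, 0, -0.14, 0]
}}

```text
time: 12.15
tool_pos: [0.5958, -0.0231, 0.1748]
tcp_rot: [0.079, -3.135, -0.001]
wrist_force: [-0.5, 0.3, -1.3]
width: 0.413
grip_force: 59.4
```

```bash
python3 go.py .537 .279 .177 -.01
```

```text
shift [ 0.0436  0.3047 -0.0017] turn 0.0602 q6 -1.7 pos [ 0.5958 -0.0231  0.1748] F [-0.5  0.3 -1.3] w 0.413 g 59.35669004917145 t 12.15
[[-0.999, -0.05, -0.005], [-0.05, 0.999, 0.0], [0.005, 0.001, -1.0]]
```

>>> {"method": "play_rows", "body": {
  "steps": [0.007, 0.05, 0, 0.01, 0.014, 0.1, 0, 0.02, 0.021, 0.15, 0, 0.03, 0.028, 0.2, 0, 0.04, 0.035, 0.25, 0, 0.05, 0.0435, 0.305, 0, 0.06, 0.0435, 0.305, 0, 0.06, 0.0435, 0.305, 0, 0.06, 0.0435, 0.305, 0, 0.06]
}}

```text
time: 13.28
tool_pos: [0.5389, 0.2777, 0.1768]
tcp_rot: [-0.017, -3.14, 0.002]
wrist_force: [1.1, -0.0, -1.0]
width: 0.414
grip_force: 59.7
```

>>> {"method": "play_rows", "body": {
  "steps": [0, 0, 0.04, 0, 0, 0, 0.08, 0, 0, 0, 0.1, 0, 0, 0, 0.11, 0, 0, 0, 0.11, 0, 0, 0, 0.11, 0]
}}

```text
time: 14.02
tool_pos: [0.5404, 0.2797, 0.0694]
tcp_rot: [0.016, 3.139, 0.002]
wrist_force: [0.0, -0.0, -0.6]
width: 0.415
grip_force: 59.7
```

```bash
python3 go.py .537 .279 .050 -.01; python3 - <<'E'
from workcell import bot
import cv2,numpy as np
s=bot.read_camera("scene")["pixels"];t=bot.read_camera("top")["pixels"]
cv2.imwrite("pics/fx.png",np.hstack([cv2.resize(s[120:210,170:290],(480,360)),cv2.resize(t[165:245,150:220],(315,360))]))
E
```

```text
shift [ 0.0034 -0.0007  0.0194] turn 0.0001 q6 -1.12 pos [0.5404 0.2797 0.0694] F [ 0.  -0.  -0.6] w 0.415 g 59.73215460777283 t 14.025
[[-1.0, 0.01, 0.003], [0.01, 1.0, 0.001], [-0.003, 0.001, -1.0]]
```

View pics/fx.png

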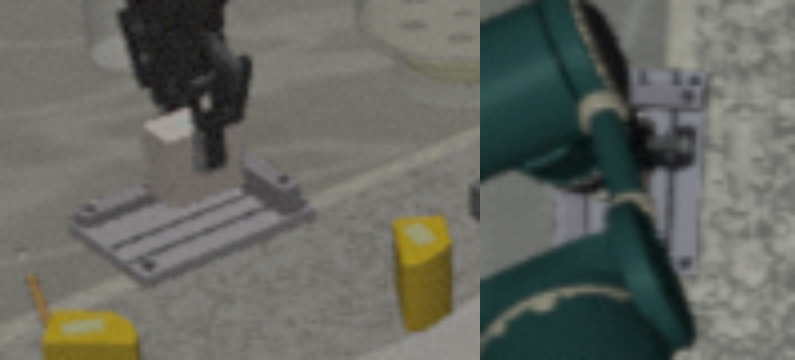

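The block hangs above the plate at (195,160) in the left view, just short of the rail and the stop and clear of both. Lowering and then pushing with force feedback.

>>> {"method": "play_rows", "body": {
  "steps": [0.002, 0, 0.007, 0, 0.003, 0, 0.013, 0, 0.003, 0, 0.017, 0, 0.003, 0, 0.018, 0, 0.003, 0, 0.019, 0, 0.003, 0, 0.019, 0, 0.003, 0, 0.019, 0]
}}

```text
time: 15.0
tool_pos: [0.5354, 0.279, 0.0503]
tcp_rot: [-0.015, -3.14, 0.001]
wrist_force: [-6.9, -3.1, 12.0]
width: 0.415
grip_force: 61.2
```

>>> {"method": "play_rows", "body": {
  "steps": [0, 0, -0.0015, 0, 0, 0, -0.0015, 0, 0, 0, -0.0015, 0]
}}

```text
time: 15.38
tool_pos: [0.5362, 0.2793, 0.0503]
tcp_rot: [0.015, 3.141, 0.0]
wrist_force: [-1.0, 0.0, 1.1]
width: 0.418
grip_force: 60.2
```

>>> {"method": "play_rows", "body": {
  "steps": [0, 0.002, 0, 0, 0, 0.004, 0, 0, 0, 0.006, 0, 0, 0, 0.008, 0, 0, 0, 0.009, 0, 0, 0, 0.009, 0, 0, 0, 0.009, 0, 0]
}}

```text
time: 16.25
tool_pos: [0.5362, 0.2884, 0.0503]
tcp_rot: [0.015, 3.141, 0.001]
wrist_force: [0.0, -0.6, 2.4]
width: 0.417
grip_force: 60.0
```

Light on the plate, and the rail is not touched yet. Pushing x to the stop first, then y.

>>> {"method": "play_rows", "body": {
  "steps": [-0.002, 0, 0, 0, -0.004, 0, 0, 0, -0.006, 0, 0, 0, -0.008, 0, 0, 0, -0.01, 0, 0, 0, -0.012, 0, 0, 0, -0.012, 0, 0, 0]
}}

```text
time: 17.12
tool_pos: [0.547, 0.2886, 0.0504]
tcp_rot: [-0.016, -3.139, -0.001]
wrist_force: [-4.9, 0.1, 5.2]
width: 0.416
grip_force: 60.3
```

>>> {"method": "play_rows", "body": {
  "steps": [0, 0.001, 0, 0, 0, 0.002, 0, 0, 0, 0.003, 0, 0, 0, 0.003, 0, 0, 0, 0.003, 0, 0]
}}

```text
time: 17.75
tool_pos: [0.5479, 0.2908, 0.0503]
tcp_rot: [-0.015, -3.141, 0.001]
wrist_force: [-3.2, -3.0, 5.1]
width: 0.413
grip_force: 60.5
```

>>> {"method": "play_rows", "body": {
  "steps": [-0.001, 0.001, -0.0004, 0, -0.002, 0.002, -0.0004, 0, -0.002, 0.003, -0.0004, 0, -0.002, 0.003, -0.0004, 0, -0.002, 0.003, -0.0004, 0, -0.002, 0.003, -0.0004, 0]
}}

```text
time: 18.5
tool_pos: [0.5482, 0.2912, 0.0505]
tcp_rot: [-0.014, -3.137, 0.008]
wrist_force: [-6.8, -11.4, 12.2]
width: 0.416
grip_force: 60.9
```

```bash
python3 go.py .5495 .2915 .050 -.01;python3 go.py .5495 .2915 .050 -.01
```

```text
shift [-0.0013  0.0004  0.0005] turn 0.0011 q6 -1.11 pos [0.5482 0.2912 0.0505] F [ -6.8 -11.4  12.2] w 0.416 g 60.85377037525177 t 18.5
[[-1.0, 0.009, -0.005], [0.009, 1.0, -0.005], [0.005, -0.005, -1.0]]
shift [-0.0013  0.0004  0.0005] turn 0.0011 q6 -1.11 pos [0.5482 0.2912 0.0505] F [ -6.8 -11.4  12.2] w 0.416 g 60.85377037525177 t 18.5
[[-1.0, 0.009, -0.005], [0.009, 1.0, -0.005], [0.005, -0.005, -1.0]]
```

The x force (6.8 N) could be just rail friction, so I'll ease y and z and drive x further to prove the stop contact.

>>> {"method": "play_rows", "body": {
  "steps": [0, -0.0015, -0.001, 0, -0.001, -0.0015, -0.001, 0, -0.002, -0.0015, -0.001, 0, -0.003, -0.0015, -0.001, 0, -0.004, -0.0015, -0.001, 0, -0.004, -0.0015, -0.001, 0, -0.004, -0.0015, -0.001, 0]
}}

```text
time: 19.38
tool_pos: [0.5505, 0.2911, 0.0506]
tcp_rot: [-0.014, -3.134, 0.006]
wrist_force: [-9.4, -5.2, 8.1]
width: 0.419
grip_force: 59.5
```

>>> {"method": "play_rows", "body": {
  "steps": [-0.001, 0, 0, 0, -0.002, 0, 0, 0, -0.002, 0, 0, 0, -0.002, 0, 0, 0]
}}

```text
time: 19.88
tool_pos: [0.5514, 0.291, 0.0506]
tcp_rot: [-0.014, -3.132, 0.006]
wrist_force: [-13.1, -5.2, 11.5]
width: 0.418
grip_force: 59.7
```

>>> {"method": "play_rows", "body": {
  "steps": [-0.001, 0, -0.001, 0, -0.002, 0, -0.002, 0, -0.003, 0, -0.002, 0, -0.003, 0, -0.002, 0, -0.003, 0, -0.002, 0]
}}

```text
time: 20.5
tool_pos: [0.5517, 0.291, 0.0508]
tcp_rot: [-0.014, -3.126, 0.007]
wrist_force: [-16.2, -2.4, 7.4]
width: 0.416
grip_force: 59.0
```

```bash
python3 - <<'E'
from workcell import bot
import cv2,numpy as np
s=bot.read_state();print(s["tool_pos"].round(4),s["tcp_rot"].round(4),s["wrist_force"].round(1),s["torque"].round(2))
s=bot.read_camera("scene")["pixels"]
cv2.imwrite("pics/seat.png",cv2.resize(s[140:200,180:260],(800,600),interpolation=cv2.INTER_CUBIC))
E
```

```text
[0.5517 0.291  0.0508] [-0.0144 -3.1262  0.0073] [-16.2  -2.4   7.4] [-0.48  2.57  0.3 ]
```

View pics/seat.png

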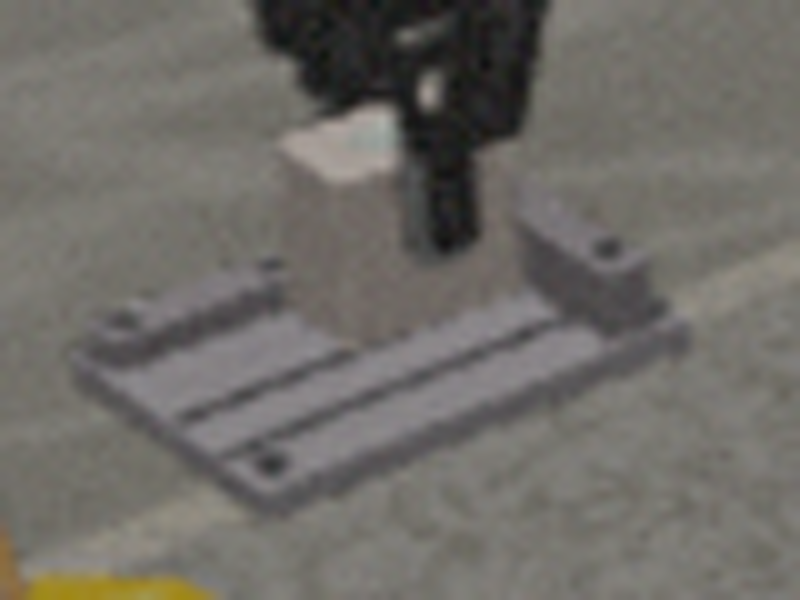

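The block sits flat with its end at the stop (525,290) and its near bottom corner at (360,348), parallel to the rail. With 16 N in x, far more than friction could take up, the stop contact is real. Now add y.

>>> {"method": "play_rows", "body": {
  "steps": [0, 0.001, 0, 0, 0, 0.002, 0, 0, 0, 0.003, 0, 0, 0, 0.004, 0, 0, 0, 0.005, 0, 0, 0, 0.005, 0, 0, 0, 0.005, 0, 0]
}}

```text
time: 21.42
tool_pos: [0.5517, 0.2915, 0.0509]
tcp_rot: [-0.013, -3.125, 0.019]
wrist_force: [-15.8, -16.6, 13.7]
width: 0.413
grip_force: 60.3
```

```bash
python3 - <<'E'
from workcell import bot
import pickle;from h import *
from scipy.spatial.transform import Rotation as Ro
S=pickle.load(open("d0.pkl","rb"))["scene"]
print("near bottom corner",plane(S,(215.55,174.35),.012))
s=bot.read_state();print(s["wrist_force"].round(1),s["torque"].round(2),Ro.from_rotvec(s["tcp_rot"]).as_matrix().round(3).tolist())
E
```

```text
near bottom corner [0.52557444 0.28035731 0.012     ]
[-15.8 -16.6  13.7] [-2.95  2.44  0.22] [[-1.0, 0.008, -0.017], [0.008, 1.0, -0.012], [0.017, -0.012, -1.0]]
```

>>> {"method": "play_rows", "body": {
  "steps": [0, 0, -0.001, 0, -0.001, 0, -0.0015, 0, -0.002, 0, -0.0015, 0, -0.002, 0.001, -0.0015, 0, -0.002, 0.002, -0.0015, 0, -0.002, 0.002, -0.0015, 0, -0.002, 0.002, -0.0015, 0, -0.002, 0.002, -0.0015, 0]
}}

```text
time: 22.42
tool_pos: [0.5517, 0.2916, 0.0509]
tcp_rot: [-0.012, -3.12, 0.025]
wrist_force: [-18.5, -21.9, 11.8]
width: 0.414
grip_force: 60.4
```

>>> {"method": "play_rows", "body": {
  "steps": [0, 0, 0, 0, 0, 0, 0, 0, 0, 0, 0, 0, 0, 0, 0, 0]
}}

```text
time: 22.92
tool_pos: [0.5518, 0.2916, 0.0509]
tcp_rot: [-0.012, -3.12, 0.024]
wrist_force: [-18.5, -20.6, 13.1]
width: 0.418
grip_force: 60.4
```

Position no longer moves as the force rises in x and y, so contact is firm on both stops. Handing in.

```bash
python3 -c "
from workcell import bot
print(bot.finish_job())"
```

```text
the job is handed in; nothing more can be done
None
```

I handed the job in with the chipped block released upright on the tray and one whole block held pressed into the fixture corner, about 18 N toward the end stop and 21 N toward the side rail (measured at the wrist); no verdict came back.

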